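# Reset the tripped kettle limiter by feel

## Robot

A 6-joint arm with a two-finger parallel gripper is mounted at the origin on the work surface. World frame = base frame: x ahead of the robot, y to its left, z up, the work surface at z = 0. Lengths are in mm, angles in degrees, forces in N, time in s.
With the tool pointing down it reaches from about 350 to 850 mm from the base axis. Payload 8.1 kg.
Tool frame: the origin (TCP) lies between the finger pads; the fingertips stand 17 mm ahead of it and the grasp point (between the pads) lies 2 mm behind it; z points along the fingers, y is the direction in which the jaws open and shut (so a half turn about z gives the same grasp; the last joint's range is limited). The gripper opens to 85 mm and grips with 20 to 120 N. Pads are 22 mm wide; open, the fingers measure 114 mm over their backs; the gripper's body (76 mm by 85 mm) begins 54 mm behind the grasp point. The pads swing forward as they close: fully open they stand 13 mm farther back than shut.
Start: joints at [66.784, 7.471, 85.268, -0, 87.261, -4.893], TCP at [188.605, 569.591, 248.292] pointing down, gripper open.
Joint ranges: [-169.43, 169.43], [-51.17, 129.36], [1.28, 143.12], [-76.62, 256.62], [0, 156.53], [-152.29, 152.29]. Speed limits (degrees/s): [136.94, 136.94, 159.86, 180, 180, 180].

## Interface

Orientations are given as [roll, pitch, yaw] about the fixed x, y, z axes, in that order (R = Rz(yaw) Ry(pitch) Rx(roll)).
In Python, from bench import r, snapshot, camera_params, spotter gives the robot as it stands. The module is installed in compiled form; this text tells all that it offers.
- The arm moves only by the tool arm_command, never from a script. Its arguments are lists of equal length, an entry for each row: "jaw": the opening, from -1 (shut) to 1 (fully open); "delta_pos": the shift along the tool's x, y, z each as a share of 0.4 m, from -1 to 1, a list of three; "roll": the turn about the tool's z as a share of 45 degrees, from -1 to 1. A call has 1 to 20 rows; each row is the pose to reach, as a shift and turn from the pose measured when the call began, along the tool's axes at that moment; what a row does not reach only later rows make up. A row lasts 1/12 s, in which the tool goes at most 41.7 mm and 7.16 degrees, less where a joint would pass 70% of its speed; a pose out of reach is approached as far as the arm can. A call with a number of a shift or a turn outside -1 to 1 is refused whole. A call with a gripper value outside its range is refused whole. The fingers move at their own pace and stop on an object; "force" is the grip in N (left out, the last holds). Time passes only in rows, so rows that repeat a pose let the fingers close. It gives the time, the measured TCP pose, the force and the opening at its end, in the units of the state.
- r.sense(): the state, without advancing time (a new reading comes with each control period).
- snapshot(name): name is "scene" or "top" or "wrist"; returns the picture (480x640x3 uint8, red, green, blue); there is no depth.
- camera_params(name): a dict with "fx", "fy", "cx", "cy" (pixels), "rvec" (rotation vector, rad) and "tvec" (3), from world to camera coordinates, as OpenCV has them; the wrist camera has in their place "mount" (4x4, takes a point from camera to tool coordinates, whose origin is the TCP and whose axes are the flange's). Camera axes: x right, y down, z forward; pixel columns grow to the right and rows downward; lengths in mm; the calibration is good to about 2 mm. A picture is of the moment at which its call begins: read the wrist's pose just before it. camera_params takes no time and is no camera call.
- r.hand_in(): hands the job in, once; it reports no verdict.
Trained networks look in the newest picture that a camera, given by its name, has taken for a name from the list of things; names that differ only in an ending like _2 or _b are one class to them, and where a whole thing is asked for, a point or a joint stands for the part that bears it (a point fixed in the world has none). Each returns a list of dicts, best first, with "conf" (0 to 1); they miss things now and then, are a little off and sometimes report something else, mostly with a low value. They report only what shows in the picture. A call takes as long as a camera call. They do not tell look-alikes from the thing itself.
- spotter.recognise(camera, target): "centre" ([column, row] in pixels, amid what is visible of it).
- spotter.silhouettes(camera, target): "region" (480x640 bool, what is visible of it) and "centre" ([column, row] in pixels, amid what is visible of it).
- spotter.pinpoint(camera, target): "centre" ([column, row] in pixels: a listed point, or the origin of a listed thing).
The state is a dict: "time": time; "joint_pos": joint angles; "qd": joint speeds; "joint_efforts": joint torques, N m; "tool_pos": TCP position; "tcp_rot": TCP orientation; "ft_force": force on the tool from outside, world axes, zero at the start; "wrist_torque": the same for the moment, N m; "finger_gap": finger opening in mm.
Only numpy, scipy, OpenCV 4.12 (cv2) and the standard library are available. Lean on these libraries where they do the work, as an engineer would, in place of code of your own. Each camera call takes 0.05 s, during which the arm holds its last target. There are 200 camera calls.

## Task

The safety limiter of one of the three kettle heaters has tripped and all three heaters have been switched off. Find the tripped limiter by pressing the black reset buttons on the control console slowly and gently, never with more than 15 newtons: the tripped one pushes back firmly and then snaps through under the finger, which resets it; one that stays soft has not tripped, so let it go. Then throw the lever switch of the heater whose limiter snapped all the way over to on (away from its button), leave the other two switches off because their kettles are empty, do not knock over or shift the things standing around, and move clear.

Things in the scene. Friction and masses are not known exactly. Their poses are not given: they have to be found in the camera images.
- console: Grey steel control box fixed on the bench, 250 (x) x 330 (y) x 85 mm. Origin: centre of its underside; z up, x from its button side to its switch side, y along the row, to the left. Three identical aluminium heater plates lie on its top 95 mm apart in y, each with a reset button and, 95 mm behind it in +x, the same heater's lever switch. Which place has tripped differs each time and cannot be seen.
- reset_left (a point): Point on the plate's surface (88 mm above the bench) on the axis of the left (+y) reset button: round black cap, 20 mm diameter, pressed straight down, on a brass neck in a 32 mm nut. Necks are clamped at different heights: a cap's top stands 26 to 33 mm above this point, the 29 mm collar under it 12 mm lower than the cap's top. All three buttons are of one make.
- reset_mid (a point): The same point for the middle button. Every cap travels 4 mm to a hard stop and springs back. Not tripped: soft all the way, about 1.8 N rising to 2.8 N, then the stop. Tripped: soft for the first 1 mm, then firm, the force building to about 8 N with hardly any movement, until it gives way and drops at once to about 2 to 3 N as it snaps; it is then reset, and soft.
- reset_right (a point): The same point for the right (-y) button. More than 15 N on a cap damages its limiter, and the hard stop is reached soon after a soft press.
- switch_left (a point): Pivot of the left (+y) lever switch, 12 mm above the plate's surface: steel rod 8.4 mm thick with a 13 mm ball centred 45 mm from the pivot, swinging in the console's x-z plane. Off: leaning 0.45 rad to the console's -x (towards its button), ball centre 20 mm to -x of and 40 mm above the pivot. On: leaning 0.45 rad to +x.
- switch_mid (a point): The same point for the middle lever. Levers stay where they are left; friction about 0.07 N m (2 to 4 N at the lever), hard stops at both ends.
- switch_right (a point): The same point for the right (-y) lever switch.
- limiter_contact (a joint): Electrical contact inside the tripped limiter, unseen: 0 m while tripped, 0.00009 m once it has snapped back and stays. So small that single readings are lost in the noise; go by feel.
- tripped_switch (a joint): Lever angle of the switch on the same plate as the tripped limiter, wherever that is: 0 rad off, 0.9 rad fully on.
- idle_switch_a (a joint): Lever angle of one of the two other heaters' switches (the letter says nothing of its place): 0 rad off, 0.9 rad on. Must stay off.
- idle_switch_b (a joint): Lever angle of one of the two other heaters' switches (the letter says nothing of its place): 0 rad off, 0.9 rad on. Must stay off.
- bottle_mid (a point): Centre, half-way up, of a brown glass beer bottle, 62 mm diameter, 230 mm high, standing loose by the console's right side. Bystander.
- pan_mid (a point): Point on the axis, 45 mm up, of a small lidded steel pan, 132 mm diameter, 114 mm high with its knob, 177 mm over its two handles, standing loose by the console's left side. Bystander.
- bin_mid (a point): Centre, half-way up, of a small red open bin of crown caps, 120 x 90 x 50 mm, standing loose by the console's right side. Bystander.
Not all that is in view belongs to the job. Of the things that look like the part that bears pan_mid, the largest one is meant.

How it is judged:
By the outcome, as a careful person would: the job done as asked, in the order asked, and still so for the second after the job is handed in, with the robot touching nothing.
It also fails if it takes over 56 s, if anything falls off the work surface, if the arm or the gripper's body presses on something with over 40 N, if the wrist force passes 120 N, or if a joint passes its speed limit or range.

## Working session

There is one attempt and no reset: what is moved stays moved. The work goes in short steps, Python scripts to look and compute and a tool call to move; the robot and the scene stay as the last step left them, time stands still between calls to the robot, and variables do not carry over. Pictures are saved under pics/ and viewed, and the job is handed in when it is done.

Besides the shell and the picture viewer there is one more tool, called after ">>>" as name(argument=value, ...), one argument or row to a line, values as JSON. arm_command: Moves the arm, as the interface text tells. Its arguments: {"type":"object","properties":{"jaw":{"type":"array"},"delta_pos":{"type":"array"},"roll":{"type":"array"},"force":{"type":"number"}},"required":["jaw","delta_pos","roll"]}

```bash
mkdir -p pics; cat > h.py <<'E'
import numpy as np, cv2
from bench import r, snapshot, camera_params, spotter
from scipy.spatial.transform import Rotation as R
def save(n,im): cv2.imwrite('pics/'+n+'.png',cv2.cvtColor(im,cv2.COLOR_RGB2BGR))
def ray(cam,px,s=None):
    p=camera_params(cam); d=np.array([(px[0]-p['cx'])/p['fx'],(px[1]-p['cy'])/p['fy'],1.])
    if cam=='wrist':
        s=s or r.sense(); Rt=R.from_euler('xyz',s['tcp_rot'],degrees=True).as_matrix(); M=np.array(p['mount'])
        return Rt@M[:3,3]+np.array(s['tool_pos']), Rt@M[:3,:3]@d
    Rc=cv2.Rodrigues(np.array(p['rvec'],float))[0]
    return -Rc.T@np.array(p['tvec'],float).ravel(), Rc.T@d
def atz(cam,px,z,s=None):
    o,d=ray(cam,px,s); return o+d*(z-o[2])/d[2]
def tri(rays):
    A=np.zeros((3,3));b=np.zeros(3)
    for o,d in rays:
        d=d/np.linalg.norm(d);P=np.eye(3)-np.outer(d,d);A+=P;b+=P@o
    x=np.linalg.solve(A,b); return x,[np.linalg.norm((np.eye(3)-np.outer(d,d)/(d@d))@(x-o)) for o,d in rays]
E
python3 - <<'E'
from h import *
print(r.sense())
for c in ('scene','top','wrist'):
    save(c+'0',snapshot(c)); 
    print(c,{k:np.round(v,3).tolist() for k,v in camera_params(c).items()})
for c in ('scene','top'):
    for t in ('reset_left','reset_mid','reset_right','switch_left','switch_mid','switch_right','console','bottle_mid','pan_mid','bin_mid'):
        print(c,t,[(np.round(q['centre']).tolist(),round(q['conf'],2)) for q in spotter.pinpoint(c,t)[:3]])
E
```

```text
{'time': 0.0, 'joint_pos': array([ 6.67853006e+01,  7.51545349e+00,  8.53312805e+01,  2.87628976e-05,
        8.72615957e+01, -4.89431235e+00]), 'qd': array([-0.05068571, -0.05682262, -0.04707155, -0.00343425,  0.00566405,
        0.03352267]), 'joint_efforts': array([-1.42778888e-03, -5.69384551e+01, -5.00552917e+01, -5.07595832e-04,
        1.48698053e-02,  1.40208246e-05]), 'tool_pos': array([188.37820014, 569.09913612, 247.22162722]), 'tcp_rot': array([-1.79892068e+02, -9.27109710e-03,  1.61679603e+02]), 'ft_force': array([-0.05018205,  0.10057434,  0.5480358 ]), 'wrist_torque': array([ 0.04460038, -0.01539555, -0.02907606]), 'finger_gap': 85.47176460508739}
scene {'fx': 444.964, 'fy': 444.964, 'cx': 316.361, 'cy': 241.538, 'rvec': [2.188, 1.548, -0.442], 'tvec': [-333.352, -368.906, 1334.773]}
top {'fx': 623.088, 'fy': 623.088, 'cx': 315.185, 'cy': 238.026, 'rvec': [2.216, -1.995, 0.202], 'tvec': [111.302, 578.769, 1391.794]}
wrist {'fx': 354.418, 'fy': 354.418, 'cx': 318.581, 'cy': 239.416, 'mount': [[0.0, -0.956, -0.292, 74.564], [1.0, 0.001, 0.0, 0.567], [0.0, -0.292, 0.956, -125.39], [0.0, 0.0, 0.0, 1.0]]}
scene reset_left []
scene reset_mid []
scene reset_right []
scene switch_left []
scene switch_mid []
scene switch_right []
scene console []
scene bottle_mid [([159.0, 291.0], 0.76), ([171.0, 239.0], 0.38)]
scene pan_mid [([402.0, 189.0], 0.74), ([497.0, 196.0], 0.65)]
scene bin_mid [([173.0, 236.0], 0.97)]
top reset_left []
top reset_mid [([454.0, 324.0], 0.42)]
top reset_right [([454.0, 323.0], 0.31)]
top switch_left []
top switch_mid []
top switch_right []
top console []
top bottle_mid [([479.0, 237.0], 0.74)]
top pan_mid [([203.0, 271.0], 0.66)]
top bin_mid [([451.0, 321.0], 0.86)]
```

View pics/scene0.png

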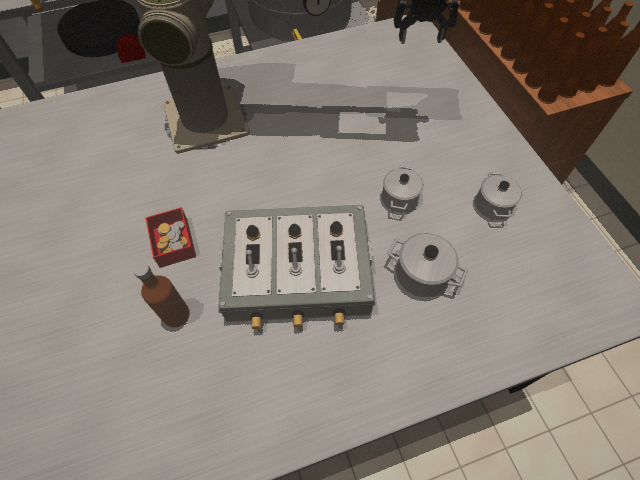

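View pics/top0.png

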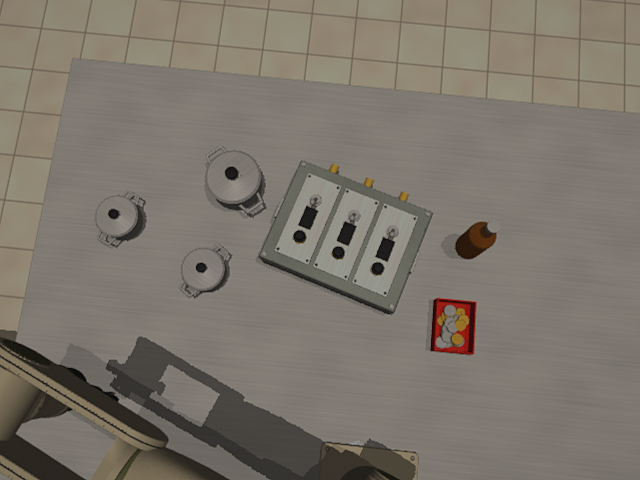

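View pics/wrist0.png

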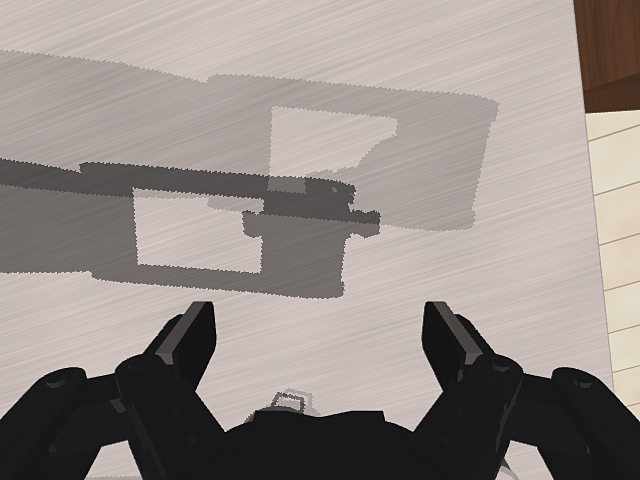

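```bash
python3 - <<'E'
from h import *
a=cv2.imread('pics/scene0.png')[195:340,205:390]; b=cv2.imread('pics/top0.png')[150:320,250:440]
cv2.imwrite('pics/cs.png',cv2.resize(a,None,fx=4,fy=4,interpolation=2)); cv2.imwrite('pics/ct.png',cv2.resize(b,None,fx=3.5,fy=3.5,interpolation=2))
E
```

```text
(no output)
```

View pics/cs.png

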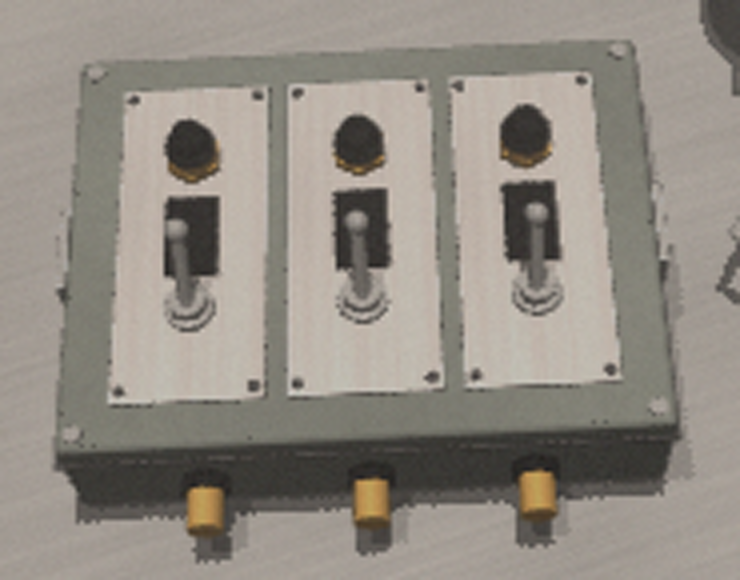

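View pics/ct.png

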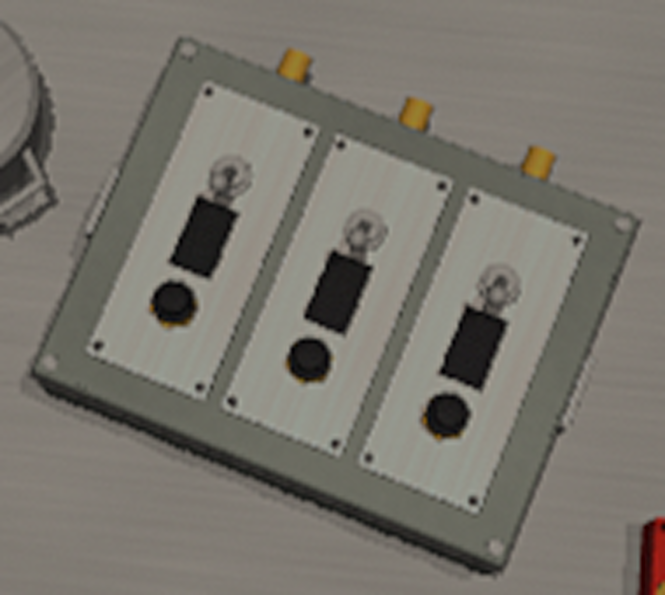

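```bash
python3 - <<'E'
from h import *
S={'capL':(336.2,226),'capM':(294.5,228.2),'capR':(253,229.5)}
T={'capL':(299.4,235.7),'capM':(338,252),'capR':(377.4,268)}
for k in S:
    x,e=tri([ray('scene',S[k]),ray('top',T[k])]); print(k,x.round(1),np.round(e,1))
off=np.array([250,150])
for n,p in {'c-x+y':(48,362),'c-x-y':(495,547),'c+x-y':(625,223),'c+x+y':(188,48)}.items(): print(n,atz('top',np.array(p)/3.5+off,85).round(1))
o2=np.array([205,195])
for n,p in {'c-x+y':(620,50),'c-x-y':(97,72),'c+x-y':(70,433),'c+x+y':(658,405)}.items(): print('s',n,atz('scene',np.array(p)/4+o2,85).round(1))
for n,p in {'pL':(231,178),'pM':(363,232),'pR':(498,286)}.items(): print(n,atz('top',np.array(p)/3.5+off,95).round(1))
for n,p in {'pL':(538,293),'pM':(362,299),'pR':(190,307)}.items(): print('s',n,atz('scene',np.array(p)/4+o2,92).round(1))
for n,p in {'bR':(177,229),'bM':(357,221),'bL':(537,212)}.items(): print('s',n,atz('scene',np.array(p)/4+o2,140).round(1))
print('pan',atz('top',(232,174),114),atz('scene',(431,252),114)); print('small',atz('top',(202,268),70))
print('bin',atz('top',(453,326),50)); print('bottle',atz('scene',(145,272),230),atz('top',(491,227),230))
E
```

```text
capL [555.6 207.2 109.3] [1.3 1.3]
capM [527.9 117.2 107. ] [1.2 1.2]
capR [500.7  27.2 109. ] [1.9 1.9]
c-x+y [510.8 283.4  85. ]
c-x-y [421.5 -15.2  85. ]
c+x-y [642.9 -83.2  85. ]
c+x+y [732.8 216.1  85. ]
s c-x+y [511.7 286.   85. ]
s c-x-y [421.4 -11.2  85. ]
s c+x-y [641.4 -78.7  85. ]
s c+x+y [730.4 218.9  85. ]
pL [643.5 177.7  95. ]
pM [616.3  88.2  95. ]
pR [589.5  -2.4  95. ]
s pL [650.2 181.3  92. ]
s pM [621.4  89.9  92. ]
s pR [5.946e+02 4.000e-01 9.200e+01]
s bR [573.5   5.8 140. ]
s bM [600.9  96.6 140. ]
s bL [627.7 187.7 140. ]
pan [681.57130751 375.01314623 114.        ] [690.11300549 376.35436868 114.        ]
small [464.96083058 421.38373981  70.        ]
bin [ 395.24318369 -161.97538166   50.        ]
bottle [ 602.48042307 -185.80262078  230.        ] [ 589.6762731  -189.67753111  230.        ]
```

>>> arm_command(
  jaw=[-1,-1,-1,-1,-1,-1,-1,-1,-1,-1,-1,-1,-1,-1],
  delta_pos=[
    [-1,-0.6,0],
    [-1,-0.6,0],
    [-1,-0.6,0],
    [-1,-0.6,0],
    [-1,-0.6,0],
    [-1,-0.6,0],
    [-1,-0.6,0],
    [-1,-0.6,0],
    [-1,-0.6,0],
    [-1,-0.6,0],
    [-1,-0.6,0],
    [-1,-0.6,0],
    [-1,-0.6,0],
    [-1,-0.6,0],
  ],
  roll=[0,0,0,0,0,0,0,0,0,0,0,0,0,0],
  force=40,
)

```text
time: 2.32
tool_pos: [492.8, 215.9, 248.1]
tcp_rot: [180.0, -0.0, 161.6]
ft_force: [-0.4, 0.9, -0.3]
finger_gap: -0.3
```

```bash
python3 - <<'E'
from h import *
s=r.sense(); print(s); save('w1',snapshot('wrist'))
for i in range(3): snapshot('wrist'); print(r.sense()['tool_pos'],r.sense()['ft_force'])
E
```

```text
{'time': 2.3167, 'joint_pos': array([ 1.81759773e+01, -2.11160603e+00,  9.51671286e+01,  3.07468848e-02,
        8.69731079e+01, -5.34082503e+01]), 'qd': array([ 2.19173159, -0.59358956,  0.49965289,  0.23289777,  0.20928896,
        0.1914685 ]), 'joint_efforts': array([ -1.86953656, -47.78475523, -50.39527416,  -0.26305921,
        -0.09133865,  -0.16250156]), 'tool_pos': array([492.80407903, 215.88188022, 248.13878756]), 'tcp_rot': array([ 1.79992415e+02, -4.12902960e-02,  1.61582599e+02]), 'ft_force': array([-0.44534289,  0.9385029 , -0.34337589]), 'wrist_torque': array([-0.00426543, -0.03409851,  0.01728701]), 'finger_gap': -0.30750286631746854}
[492.09677132 217.09767865 248.23423123] [-0.21516546 -0.45508275  0.20697174]
[492.02668532 217.30023091 248.32580539] [0.75117428 0.92795746 0.0651497 ]
[492.03253642 217.34235208 248.35492385] [-0.37230873 -0.33018444  0.44537682]
```

View pics/w1.png

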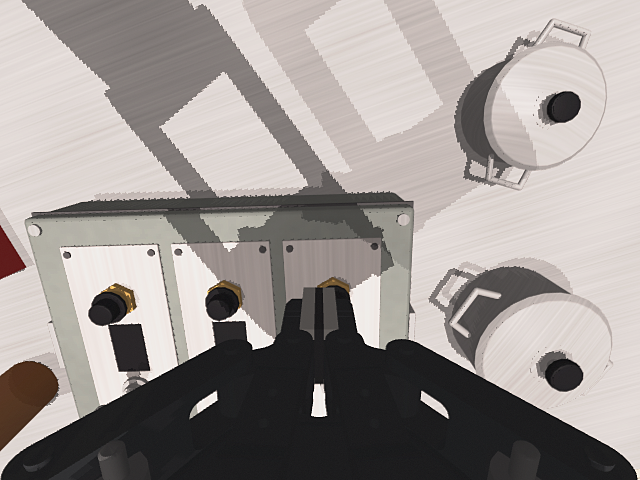

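>>> arm_command(
  jaw=[-1,-1,-1,-1,-1,-1,-1],
  delta_pos=[
    [-0.4,-0.2,0],
    [-0.4,-0.2,0],
    [-0.4,-0.2,0],
    [-0.4,-0.2,0],
    [-0.4,-0.2,0],
    [-0.4,-0.2,0],
    [-0.4,-0.2,0],
  ],
  roll=[0,0,0,0,0,0,0],
)

```text
time: 3.1
tool_pos: [618.7, 92.2, 247.9]
tcp_rot: [180.0, -0.1, 161.8]
ft_force: [-0.7, 1.3, -0.1]
finger_gap: -0.2
```

```bash
python3 - <<'E'
from h import *
s=r.sense(); print(s['tool_pos'],s['tcp_rot'],s['qd'].round(1)); im=snapshot('wrist'); save('w2',im)
for n,z in (('w1',(230,350,60,380)),('w2',(80,380,100,540))):
    a=cv2.imread('pics/%s.png'%n); a=a[z[0]:z[1],z[2]:z[3]]; cv2.imwrite('pics/%sc.png'%n,cv2.resize(a,None,fx=800/a.shape[1],fy=800/a.shape[1],interpolation=2))
E
```

```text
[618.69431857  92.1743988  247.92735415] [ 1.79979454e+02 -7.22371706e-02  1.61805900e+02] [ 1.6 -1.5  1.2  0.3  0.2  0.2]
```

View pics/w1c.png

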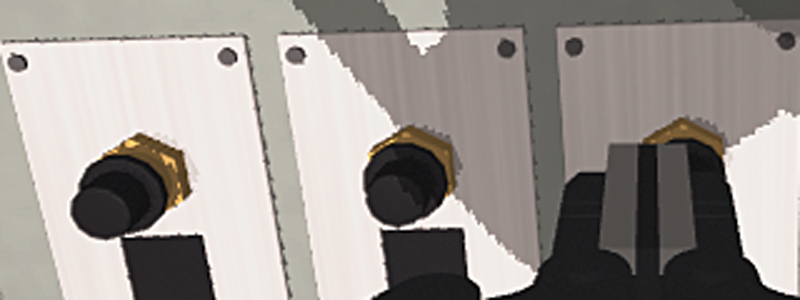

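View pics/w2.png

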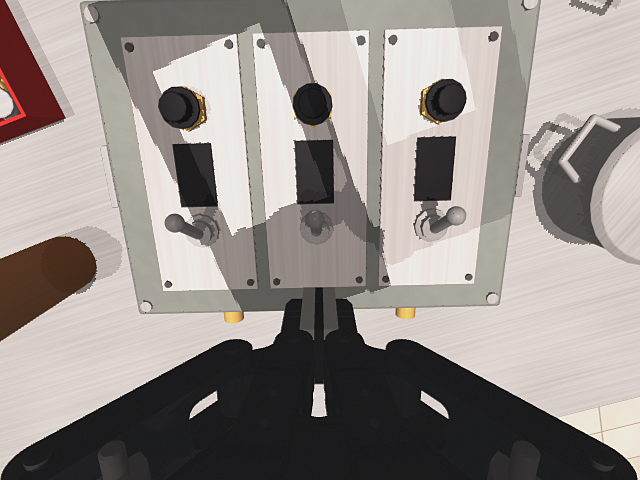

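View pics/w2c.png

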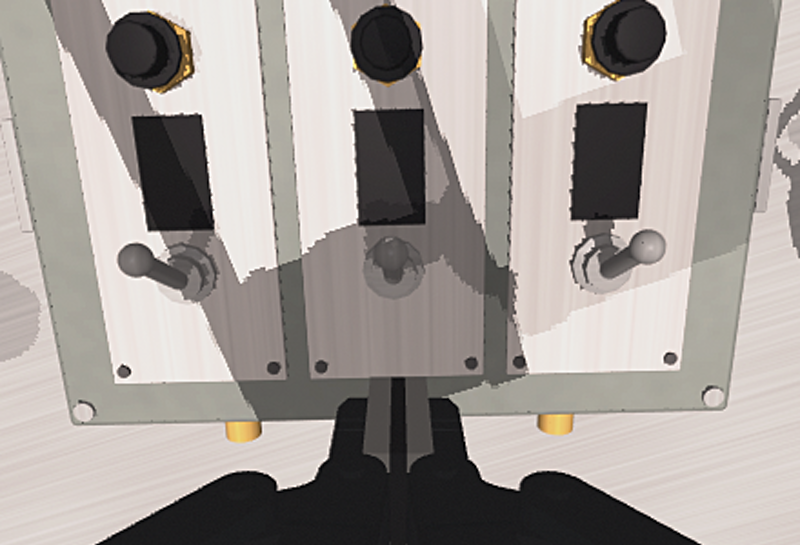

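```bash
python3 - <<'E'
from h import *
s1={'tool_pos':[492.4,216.5,248.2],'tcp_rot':[180,0,161.6]}; s2={'tool_pos':[618.6,92.2,248],'tcp_rot':[180,-0.05,161.75]}
W1={'R':(100.8,315.2),'M':(220,309.2)}; W2={'R':(175.9,104.8),'M':(312.3,102),'L':(450.9,98.2)}
S={'L':(336.2,226),'M':(294.5,228.2),'R':(253,229.5)};T={'L':(299.4,235.7),'M':(338,252),'R':(377.4,268)}
for k in 'RML':
    rs=[ray('wrist',W2[k],s2)]
    if k in W1:
        rs.append(ray('wrist',W1[k],s1)); print(k,'wrist',tri(rs))
    x,e=tri(rs+[ray('scene',S[k]),ray('top',T[k])]); print(k,x.round(1),np.round(e,1), atz('wrist',W2[k],117,s2).round(1))
for k,p in {'R':(174.8,223.6),'M':(316.2,220.3),'L':(456.4,215.9)}.items(): print('ball',k,atz('wrist',p,140,s2).round(1))
E
```

```text
R wrist (array([501.41440743,  29.67349393, 118.40726817]), [np.float64(0.40609419744510955), np.float64(0.4060941974450829)])
R [501.5  27.2 113.1] [1.3 2.  2.6 2.3] [501.5  29.5 117. ]
M wrist (array([528.85457015, 118.58274615, 111.21340623]), [np.float64(0.8629396325112916), np.float64(0.8629396325112462)])
M [528.7 117.6 108.8] [0.7 1.7 0.8 2.1] [528.7 117.9 117. ]
L [555.8 207.9 110.7] [1.7 0.8 2.1] [555.7 207.5 117. ]
ball R [574.5   4.5 140. ]
ball M [602.3  96.5 140. ]
ball L [629.  187.3 140. ]
```

>>> arm_command(
  jaw=[-1,-1,-1,-1,-1,-1,-1,-1,-1,-1,-1],
  delta_pos=[
    [0.234,-0.009,0.03],
    [0.234,-0.009,0.06],
    [0.234,-0.009,0.1],
    [0.234,-0.009,0.15],
    [0.234,-0.009,0.2],
    [0.234,-0.009,0.23],
    [0.234,-0.009,0.25],
    [0.234,-0.009,0.255],
    [0.234,-0.009,0.255],
    [0.234,-0.009,0.255],
    [0.234,-0.009,0.255],
  ],
  roll=[0,0,0,0,0,0,0,0,0,0,0],
)

```text
time: 4.07
tool_pos: [529.1, 118.7, 147.6]
tcp_rot: [179.9, 0.0, 161.9]
ft_force: [-0.1, 0.2, -0.7]
finger_gap: 0.3
```

```bash
python3 - <<'E'
from h import *
for i in range(4):
    im=snapshot('wrist'); s=r.sense(); print(s['tool_pos'].round(2),s['ft_force'].round(2),s['wrist_torque'].round(3))
save('w3',im)
E
```

```text
[529.04 118.66 147.46] [-0.8   0.32  0.36] [ 0.009 -0.038  0.024]
[528.9  118.61 147.28] [ 0.06  0.61 -0.06] [-0.005 -0.041  0.008]
[528.78 118.59 147.09] [ 0.5  -0.13  0.07] [ 0.004 -0.032  0.012]
[528.58 118.53 146.83] [ 0.54  0.12 -1.17] [-0.021 -0.039  0.015]
```

View pics/w3.png

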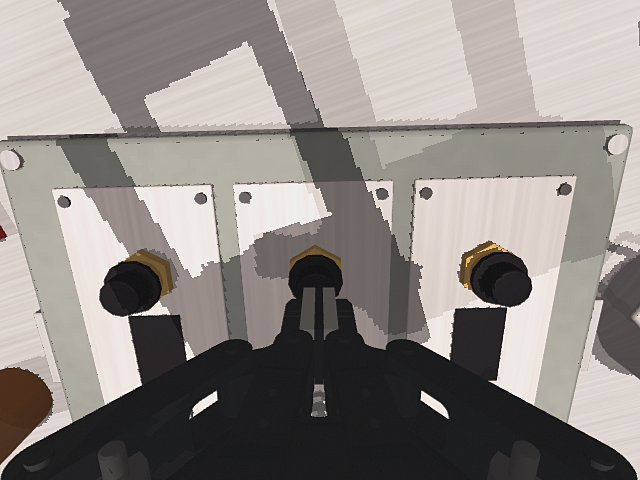

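>>> arm_command(
  jaw=[-1,-1,-1,-1,-1],
  delta_pos=[
    [0,0,0.005],
    [0,0,0.01],
    [0,0,0.015],
    [0,0,0.015],
    [0,0,0.015],
  ],
  roll=[0,0,0,0,0],
)

```text
time: 4.68
tool_pos: [528.3, 118.5, 140.5]
tcp_rot: [180.0, -0.1, 161.8]
ft_force: [-0.6, -0.3, 0.2]
finger_gap: 0.3
```

>>> arm_command(
  jaw=[-1,-1,-1,-1],
  delta_pos=[
    [0,0,0.001],
    [0,0,0.0025],
    [0,0,0.0025],
    [0,0,0.0025],
  ],
  roll=[0,0,0,0],
)

```text
time: 5.02
tool_pos: [528.4, 118.5, 139.5]
tcp_rot: [180.0, -0.1, 161.8]
ft_force: [0.5, 0.1, -0.9]
finger_gap: -0.1
```

>>> arm_command(
  jaw=[-1,-1,-1,-1],
  delta_pos=[
    [0,0,0.001],
    [0,0,0.0025],
    [0,0,0.0025],
    [0,0,0.0025],
  ],
  roll=[0,0,0,0],
)

```text
time: 5.35
tool_pos: [528.3, 118.5, 138.4]
tcp_rot: [180.0, -0.1, 161.8]
ft_force: [-0.9, -0.1, 0.5]
finger_gap: 0.1
```

>>> arm_command(
  jaw=[-1,-1,-1,-1],
  delta_pos=[
    [0,0,0.001],
    [0,0,0.0025],
    [0,0,0.0025],
    [0,0,0.0025],
  ],
  roll=[0,0,0,0],
)

```text
time: 5.68
tool_pos: [528.3, 118.5, 137.4]
tcp_rot: [180.0, -0.1, 161.8]
ft_force: [-0.7, -0.3, 0.6]
finger_gap: -0.1
```

>>> arm_command(
  jaw=[-1,-1,-1,-1],
  delta_pos=[
    [0,0,0.001],
    [0,0,0.0025],
    [0,0,0.0025],
    [0,0,0.0025],
  ],
  roll=[0,0,0,0],
)

```text
time: 6.02
tool_pos: [528.2, 118.5, 136.3]
tcp_rot: [180.0, -0.1, 161.9]
ft_force: [-0.7, 0.2, -0.8]
finger_gap: 0.1
```

>>> arm_command(
  jaw=[-1,-1,-1,-1],
  delta_pos=[
    [0,0,0.001],
    [0,0,0.0025],
    [0,0,0.0025],
    [0,0,0.0025],
  ],
  roll=[0,0,0,0],
)

```text
time: 6.35
tool_pos: [528.1, 118.5, 135.2]
tcp_rot: [180.0, -0.1, 161.8]
ft_force: [0.3, 0.3, -0.3]
finger_gap: -0.1
```

>>> arm_command(
  jaw=[-1,-1,-1,-1],
  delta_pos=[
    [0,0,0.001],
    [0,0,0.0025],
    [0,0,0.0025],
    [0,0,0.0025],
  ],
  roll=[0,0,0,0],
)

```text
time: 6.68
tool_pos: [528.1, 118.5, 134.1]
tcp_rot: [180.0, -0.1, 161.8]
ft_force: [-0.4, 0.1, 0.2]
finger_gap: -0.1
```

```bash
cat > f.py <<'E'
from h import *
F=[]
for i in range(6):
    snapshot('wrist'); s=r.sense(); F.append(list(s['ft_force'])+list(s['wrist_torque']))
print(s['time'],s['tool_pos'].round(2),np.mean(F,0).round(3),np.array(F)[:,2].round(2))
E
python3 f.py
```

```text
6.9833 [528.18 118.49 134.22] [-0.028  0.085 -0.028  0.007  0.008 -0.012] [-0.3  -0.51  0.77 -0.13  0.41 -0.41]
```

>>> arm_command(
  jaw=[-1,-1,-1,-1],
  delta_pos=[
    [0,0,0.001],
    [0,0,0.0025],
    [0,0,0.0025],
    [0,0,0.0025],
  ],
  roll=[0,0,0,0],
)

```text
time: 7.32
tool_pos: [528.1, 118.5, 133.1]
tcp_rot: [180.0, -0.1, 161.8]
ft_force: [-0.5, -0.1, 0.3]
finger_gap: 0.2
```

>>> arm_command(
  jaw=[-1,-1,-1,-1],
  delta_pos=[
    [0,0,0.001],
    [0,0,0.0025],
    [0,0,0.0025],
    [0,0,0.0025],
  ],
  roll=[0,0,0,0],
)

```text
time: 7.65
tool_pos: [528.0, 118.5, 132.0]
tcp_rot: [180.0, -0.1, 161.8]
ft_force: [-0.2, 0.1, -0.4]
finger_gap: -0.0
```

```bash
python3 f.py
```

```text
7.95 [528.11 118.5  132.15] [-0.006  0.118 -0.156 -0.01   0.002  0.012] [-0.87  0.13  0.12  0.21 -0.05 -0.47]
```

>>> arm_command(
  jaw=[-1,-1,-1,-1],
  delta_pos=[
    [0,0,0.001],
    [0,0,0.0025],
    [0,0,0.0025],
    [0,0,0.0025],
  ],
  roll=[0,0,0,0],
)

```text
time: 8.28
tool_pos: [528.2, 118.5, 131.3]
tcp_rot: [180.0, -0.1, 161.8]
ft_force: [-0.0, -0.7, 2.6]
finger_gap: -0.4
```

>>> arm_command(
  jaw=[-1,-1,-1,-1],
  delta_pos=[
    [0,0,0.001],
    [0,0,0.0025],
    [0,0,0.0025],
    [0,0,0.0025],
  ],
  roll=[0,0,0,0],
)

```text
time: 8.62
tool_pos: [528.2, 118.5, 130.4]
tcp_rot: [180.0, -0.1, 161.8]
ft_force: [-1.4, -0.4, 2.7]
finger_gap: -0.2
```

```bash
python3 f.py
```

```text
8.9167 [528.25 118.49 130.39] [-0.737 -0.209  2.54  -0.026  0.168  0.006] [3.38 2.34 3.02 1.62 2.25 2.63]
```

>>> arm_command(
  jaw=[-1,-1,-1,-1],
  delta_pos=[
    [0,0,0.001],
    [0,0,0.0025],
    [0,0,0.0025],
    [0,0,0.0025],
  ],
  roll=[0,0,0,0],
)

```text
time: 9.25
tool_pos: [528.2, 118.5, 129.3]
tcp_rot: [180.0, -0.1, 161.8]
ft_force: [-1.0, 0.2, 2.3]
finger_gap: 0.2
```

```bash
python3 f.py
```

```text
9.55 [528.24 118.53 129.36] [-0.676 -0.206  2.41  -0.026  0.137  0.003] [2.26 2.15 2.32 2.65 2.3  2.79]
```

>>> arm_command(
  jaw=[-1,-1,-1,-1,-1,-1,-1,-1,-1,-1,-1],
  delta_pos=[
    [0,0,-0.03],
    [0,0,-0.065],
    [-0.007,-0.06,-0.065],
    [-0.007,-0.15,-0.065],
    [-0.007,-0.234,-0.065],
    [-0.007,-0.234,-0.06],
    [-0.007,-0.234,-0.04],
    [-0.007,-0.234,-0.03],
    [-0.007,-0.234,-0.03],
    [-0.007,-0.234,-0.03],
    [-0.007,-0.234,-0.03],
  ],
  roll=[0,0,0,0,0,0,0,0,0,0,0],
)

```text
time: 10.47
tool_pos: [501.8, 29.5, 141.2]
tcp_rot: [180.0, -0.1, 161.9]
ft_force: [0.6, 0.2, -0.3]
finger_gap: -0.0
```

```bash
python3 f.py; python3 -c "
from h import *
save('w4',snapshot('wrist'))"
```

```text
10.7667 [501.88  28.89 141.45] [ 0.272  0.122 -0.035 -0.003 -0.004 -0.004] [ 0.74  0.3  -0.49 -0.03  0.3  -1.04]
```

View pics/w4.png

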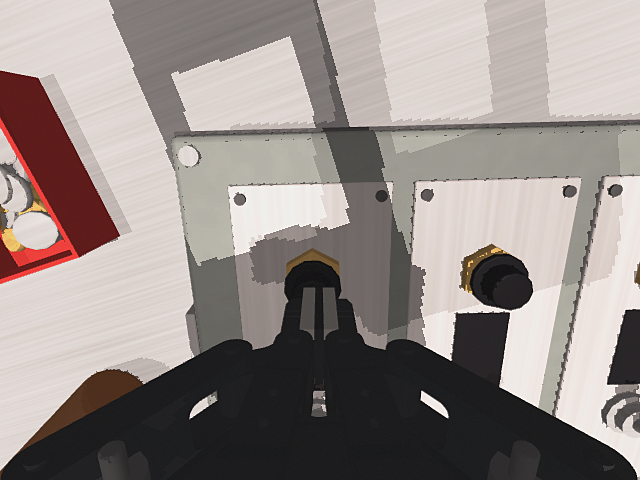

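>>> arm_command(
  jaw=[-1,-1,-1,-1],
  delta_pos=[
    [0,0,0.0025],
    [0,0,0.005],
    [0,0,0.005],
    [0,0,0.005],
  ],
  roll=[0,0,0,0],
)

```text
time: 11.15
tool_pos: [501.7, 28.8, 139.3]
tcp_rot: [180.0, -0.1, 161.9]
ft_force: [0.2, 0.4, -0.1]
finger_gap: 0.2
```

>>> arm_command(
  jaw=[-1,-1,-1],
  delta_pos=[
    [0,0,0.002],
    [0,0,0.002],
    [0,0,0.002],
  ],
  roll=[0,0,0],
)

```text
time: 11.4
tool_pos: [501.7, 28.8, 138.4]
tcp_rot: [180.0, -0.1, 161.9]
ft_force: [-0.2, 0.2, 0.6]
finger_gap: 0.4
```

>>> arm_command(
  jaw=[-1,-1,-1],
  delta_pos=[
    [0,0,0.002],
    [0,0,0.002],
    [0,0,0.002],
  ],
  roll=[0,0,0],
)

```text
time: 11.65
tool_pos: [501.6, 28.8, 137.5]
tcp_rot: [180.0, -0.1, 161.9]
ft_force: [0.1, -0.3, 0.7]
finger_gap: 0.2
```

>>> arm_command(
  jaw=[-1,-1,-1],
  delta_pos=[
    [0,0,0.002],
    [0,0,0.002],
    [0,0,0.002],
  ],
  roll=[0,0,0],
)

```text
time: 11.9
tool_pos: [501.6, 28.8, 136.6]
tcp_rot: [180.0, -0.1, 161.9]
ft_force: [-0.7, -0.2, 0.3]
finger_gap: 0.2
```

```bash
python3 f.py
```

```text
12.2 [501.63  28.77 136.71] [ 0.097 -0.22  -0.378 -0.019 -0.003 -0.011] [-0.52 -0.76  0.15  0.32 -0.21 -1.24]
```

>>> arm_command(
  jaw=[-1,-1,-1],
  delta_pos=[
    [0,0,0.0015],
    [0,0,0.0015],
    [0,0,0.0015],
  ],
  roll=[0,0,0],
)

```text
time: 12.45
tool_pos: [501.6, 28.8, 136.1]
tcp_rot: [180.0, -0.1, 161.9]
ft_force: [0.5, 0.4, -0.6]
finger_gap: 0.0
```

>>> arm_command(
  jaw=[-1,-1,-1],
  delta_pos=[
    [0,0,0.0015],
    [0,0,0.0015],
    [0,0,0.0015],
  ],
  roll=[0,0,0],
)

```text
time: 12.7
tool_pos: [501.5, 28.8, 135.4]
tcp_rot: [180.0, -0.1, 161.9]
ft_force: [-0.5, -0.2, -0.3]
finger_gap: 0.0
```

>>> arm_command(
  jaw=[-1,-1,-1],
  delta_pos=[
    [0,0,0.0015],
    [0,0,0.0015],
    [0,0,0.0015],
  ],
  roll=[0,0,0],
)

```text
time: 12.95
tool_pos: [501.5, 28.8, 134.7]
tcp_rot: [180.0, -0.1, 161.9]
ft_force: [-0.9, 0.3, -0.9]
finger_gap: 0.3
```

>>> arm_command(
  jaw=[-1,-1,-1],
  delta_pos=[
    [0,0,0.0015],
    [0,0,0.0015],
    [0,0,0.0015],
  ],
  roll=[0,0,0],
)

```text
time: 13.2
tool_pos: [501.6, 28.8, 134.3]
tcp_rot: [180.0, -0.1, 161.9]
ft_force: [-0.8, 0.1, 1.9]
finger_gap: 0.1
```

```bash
python3 f.py
```

```text
13.5 [501.61  28.77 134.26] [-0.512  0.114  1.501 -0.011  0.051 -0.003] [2.33 1.47 1.55 0.92 1.6  1.13]
```

>>> arm_command(
  jaw=[-1,-1,-1],
  delta_pos=[
    [0,0,0.0015],
    [0,0,0.0015],
    [0,0,0.0015],
  ],
  roll=[0,0,0],
)

```text
time: 13.75
tool_pos: [501.6, 28.8, 133.6]
tcp_rot: [180.0, -0.1, 161.9]
ft_force: [0.3, 0.9, 1.7]
finger_gap: 0.2
```

>>> arm_command(
  jaw=[-1,-1,-1],
  delta_pos=[
    [0,0,0.0015],
    [0,0,0.0015],
    [0,0,0.0015],
  ],
  roll=[0,0,0],
)

```text
time: 14.0
tool_pos: [501.6, 28.8, 133.0]
tcp_rot: [180.0, -0.1, 161.9]
ft_force: [-0.6, 0.0, 1.9]
finger_gap: 0.4
```

>>> arm_command(
  jaw=[-1,-1,-1],
  delta_pos=[
    [0,0,0.0015],
    [0,0,0.0015],
    [0,0,0.0015],
  ],
  roll=[0,0,0],
)

```text
time: 14.25
tool_pos: [501.6, 28.8, 132.4]
tcp_rot: [180.0, -0.1, 161.9]
ft_force: [-1.1, -0.2, 3.1]
finger_gap: 0.1
```

```bash
python3 f.py
```

```text
14.55 [501.61  28.77 132.44] [-4.01e-01  2.40e-01  2.01e+00 -2.00e-03  1.09e-01  9.00e-03] [1.99 2.47 1.59 1.58 1.98 2.45]
```

>>> arm_command(
  jaw=[-1,-1,-1,-1,-1,-1,-1,-1,-1,-1,-1,-1,-1],
  delta_pos=[
    [0,0,-0.03],
    [0,0,-0.065],
    [0.011,0.08,-0.065],
    [0.011,0.18,-0.065],
    [0.011,0.28,-0.065],
    [0.011,0.38,-0.065],
    [0.011,0.467,-0.065],
    [0.011,0.467,-0.06],
    [0.011,0.467,-0.04],
    [0.011,0.467,-0.019],
    [0.011,0.467,-0.019],
    [0.011,0.467,-0.019],
    [0.011,0.467,-0.019],
  ],
  roll=[0,0,0,0,0,0,0,0,0,0,0,0,0],
)

```text
time: 15.63
tool_pos: [555.4, 206.5, 140.0]
tcp_rot: [-180.0, -0.1, 161.8]
ft_force: [-0.0, 0.2, -1.0]
finger_gap: -0.0
```

```bash
python3 f.py; python3 -c "
from h import *
save('w5',snapshot('wrist'))"
```

```text
15.9333 [555.84 207.47 140.52] [-0.179  0.081  0.016  0.005  0.001 -0.005] [-0.24 -0.37  0.6   0.35 -0.24  0.  ]
```

View pics/w5.png

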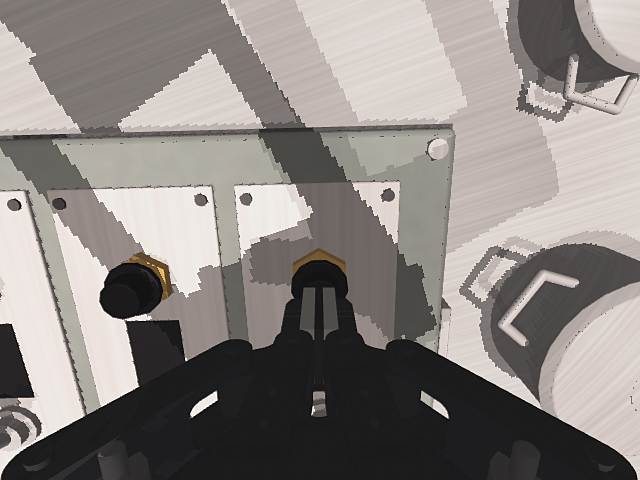

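Centred over the left button (brass nut at about 320,258). Descending in small steps.

>>> arm_command(
  jaw=[-1,-1,-1],
  delta_pos=[
    [0,0,0.0025],
    [0,0,0.0035],
    [0,0,0.0035],
  ],
  roll=[0,0,0],
)

```text
time: 16.23
tool_pos: [555.7, 207.5, 138.9]
tcp_rot: [180.0, -0.1, 161.8]
ft_force: [-0.1, -0.7, -0.7]
finger_gap: 0.0
```

>>> arm_command(
  jaw=[-1,-1,-1],
  delta_pos=[
    [0,0,0.002],
    [0,0,0.002],
    [0,0,0.002],
  ],
  roll=[0,0,0],
)

```text
time: 16.48
tool_pos: [555.6, 207.6, 137.9]
tcp_rot: [180.0, -0.1, 161.8]
ft_force: [-0.1, 0.0, -0.5]
finger_gap: -0.1
```

>>> arm_command(
  jaw=[-1,-1,-1],
  delta_pos=[
    [0,0,0.002],
    [0,0,0.002],
    [0,0,0.002],
  ],
  roll=[0,0,0],
)

```text
time: 16.73
tool_pos: [555.6, 207.6, 137.1]
tcp_rot: [180.0, -0.1, 161.8]
ft_force: [0.5, 0.8, -0.1]
finger_gap: -0.2
```

```bash
python3 f.py
```

```text
17.0333 [555.62 207.61 137.19] [-0.175  0.098 -0.17  -0.014  0.028  0.003] [-0.69 -0.07  0.04 -0.08  0.89 -1.12]
```

>>> arm_command(
  jaw=[-1,-1,-1],
  delta_pos=[
    [0,0,0.0015],
    [0,0,0.0015],
    [0,0,0.0015],
  ],
  roll=[0,0,0],
)

```text
time: 17.28
tool_pos: [555.6, 207.6, 136.5]
tcp_rot: [180.0, -0.1, 161.8]
ft_force: [-0.0, -0.9, 0.0]
finger_gap: 0.0
```

>>> arm_command(
  jaw=[-1,-1,-1],
  delta_pos=[
    [0,0,0.0015],
    [0,0,0.0015],
    [0,0,0.0015],
  ],
  roll=[0,0,0],
)

```text
time: 17.53
tool_pos: [555.5, 207.6, 135.8]
tcp_rot: [180.0, -0.1, 161.9]
ft_force: [-0.4, 1.0, -0.1]
finger_gap: -0.1
```

>>> arm_command(
  jaw=[-1,-1,-1],
  delta_pos=[
    [0,0,0.0015],
    [0,0,0.0015],
    [0,0,0.0015],
  ],
  roll=[0,0,0],
)

```text
time: 17.78
tool_pos: [555.5, 207.5, 135.1]
tcp_rot: [180.0, -0.1, 161.8]
ft_force: [-0.5, -0.4, -0.4]
finger_gap: 0.2
```

>>> arm_command(
  jaw=[-1,-1,-1],
  delta_pos=[
    [0,0,0.0015],
    [0,0,0.0015],
    [0,0,0.0015],
  ],
  roll=[0,0,0],
)

```text
time: 18.03
tool_pos: [555.4, 207.5, 134.5]
tcp_rot: [180.0, -0.1, 161.8]
ft_force: [0.3, -0.5, 0.3]
finger_gap: 0.0
```

```bash
python3 f.py
```

```text
18.3333 [555.51 207.54 134.59] [ 0.16   0.307  0.248 -0.001  0.     0.007] [-0.21  0.62  0.62  0.19  0.29 -0.02]
```

>>> arm_command(
  jaw=[-1,-1,-1],
  delta_pos=[
    [0,0,0.0015],
    [0,0,0.0015],
    [0,0,0.0015],
  ],
  roll=[0,0,0],
)

```text
time: 18.58
tool_pos: [555.6, 207.6, 134.1]
tcp_rot: [180.0, -0.1, 161.8]
ft_force: [0.5, 0.0, 0.1]
finger_gap: 0.1
```

>>> arm_command(
  jaw=[-1,-1,-1],
  delta_pos=[
    [0,0,0.0015],
    [0,0,0.0015],
    [0,0,0.0015],
  ],
  roll=[0,0,0],
)

```text
time: 18.83
tool_pos: [555.6, 207.6, 133.6]
tcp_rot: [180.0, -0.1, 161.8]
ft_force: [-1.2, -0.2, 2.3]
finger_gap: -0.3
```

>>> arm_command(
  jaw=[-1,-1,-1],
  delta_pos=[
    [0,0,0.0015],
    [0,0,0.0015],
    [0,0,0.0015],
  ],
  roll=[0,0,0],
)

```text
time: 19.08
tool_pos: [555.6, 207.6, 133.0]
tcp_rot: [180.0, -0.1, 161.8]
ft_force: [-0.6, 0.5, 2.1]
finger_gap: 0.1
```

>>> arm_command(
  jaw=[-1,-1,-1],
  delta_pos=[
    [0,0,0.0015],
    [0,0,0.0015],
    [0,0,0.0015],
  ],
  roll=[0,0,0],
)

```text
time: 19.33
tool_pos: [555.6, 207.6, 132.4]
tcp_rot: [180.0, -0.1, 161.8]
ft_force: [-1.5, -0.6, 2.1]
finger_gap: 0.2
```

```bash
python3 f.py
```

```text
19.6333 [555.63 207.59 132.42] [-0.944 -0.432  2.124 -0.048  0.097 -0.007] [1.31 1.81 2.44 2.24 2.33 2.62]
```

>>> arm_command(
  jaw=[-1,-1,-1],
  delta_pos=[
    [0,0,0.0015],
    [0,0,0.0015],
    [0,0,0.0015],
  ],
  roll=[0,0,0],
)

```text
time: 19.88
tool_pos: [555.6, 207.6, 131.8]
tcp_rot: [180.0, -0.1, 161.9]
ft_force: [-0.6, -0.6, 2.1]
finger_gap: 0.2
```

>>> arm_command(
  jaw=[-1,-1,-1],
  delta_pos=[
    [0,0,0.0015],
    [0,0,0.0015],
    [0,0,0.0015],
  ],
  roll=[0,0,0],
)

```text
time: 20.13
tool_pos: [555.6, 207.6, 131.2]
tcp_rot: [180.0, -0.1, 161.8]
ft_force: [-1.0, -0.1, 2.5]
finger_gap: 0.3
```

```bash
python3 f.py
```

```text
20.4333 [555.64 207.58 131.2 ] [-0.672 -0.136  2.178 -0.071  0.124 -0.026] [2.3  2.53 1.93 1.65 2.23 2.43]
```

```bash
cat > s.py <<'E'
from h import *
s=r.sense(); print(s['time'],s['tool_pos'].round(2),s['ft_force'].round(2),s['joint_efforts'].round(2))
E
python3 s.py
```

```text
20.4333 [555.64 207.58 131.2 ] [-0.67 -0.25  2.43] [-2.000e-02 -5.631e+01 -4.654e+01  3.000e-02 -3.100e-01 -0.000e+00]
```

>>> arm_command(
  jaw=[-1,-1,-1,-1,-1,-1],
  delta_pos=[
    [0,0,-0.005],
    [0,0,-0.0098],
    [0,0,-0.0098],
    [0,0,-0.0098],
    [0,0,-0.0098],
    [0,0,-0.0098],
  ],
  roll=[0,0,0,0,0,0],
)

```text
time: 20.93
tool_pos: [555.5, 207.5, 134.9]
tcp_rot: [180.0, -0.1, 161.8]
ft_force: [-0.0, -0.2, -0.1]
finger_gap: -0.1
```

>>> arm_command(
  jaw=[-1,-1,-1],
  delta_pos=[
    [0,0,0.0015],
    [0,0,0.0015],
    [0,0,0.0015],
  ],
  roll=[0,0,0],
)

```text
time: 21.18
tool_pos: [555.4, 207.5, 134.2]
tcp_rot: [180.0, -0.1, 161.9]
ft_force: [0.6, -0.6, 0.0]
finger_gap: -0.3
```

```bash
python3 f.py; python3 s.py
```

```text
21.4833 [555.44 207.52 134.23] [ 0.141  0.112  0.01   0.003 -0.02   0.011] [ 0.15 -0.31 -0.57  0.04  0.09  0.65]
21.4833 [555.44 207.52 134.23] [ 0.11 -0.06  0.65] [ 0.000e+00 -5.748e+01 -4.738e+01  1.000e-02  1.000e-02 -0.000e+00]
```

>>> arm_command(
  jaw=[-1,-1,-1],
  delta_pos=[
    [0,0,0.0015],
    [0,0,0.0015],
    [0,0,0.0015],
  ],
  roll=[0,0,0],
)

```text
time: 21.73
tool_pos: [555.5, 207.6, 133.9]
tcp_rot: [180.0, -0.1, 161.8]
ft_force: [-1.4, -0.2, 1.4]
finger_gap: 0.2
```

```bash
python3 s.py
```

```text
21.7333 [555.52 207.56 133.85] [-1.39 -0.24  1.39] [-2.000e-02 -5.647e+01 -4.670e+01  2.000e-02 -2.100e-01 -0.000e+00]
```

>>> arm_command(
  jaw=[-1,-1,-1],
  delta_pos=[
    [0,0,0.0015],
    [0,0,0.0015],
    [0,0,0.0015],
  ],
  roll=[0,0,0],
)

```text
time: 21.98
tool_pos: [555.6, 207.6, 133.3]
tcp_rot: [180.0, -0.1, 161.8]
ft_force: [-0.9, -1.0, 1.3]
finger_gap: 0.2
```

```bash
python3 s.py
```

```text
21.9833 [555.55 207.55 133.28] [-0.88 -1.    1.33] [-2.000e-02 -5.651e+01 -4.673e+01  2.000e-02 -2.300e-01 -0.000e+00]
```

>>> arm_command(
  jaw=[-1,-1,-1],
  delta_pos=[
    [0,0,0.0015],
    [0,0,0.0015],
    [0,0,0.0015],
  ],
  roll=[0,0,0],
)

```text
time: 22.23
tool_pos: [555.6, 207.5, 132.7]
tcp_rot: [180.0, -0.1, 161.8]
ft_force: [-0.6, -0.4, 1.4]
finger_gap: 0.2
```

```bash
python3 s.py
```

```text
22.2333 [555.58 207.54 132.7 ] [-0.64 -0.45  1.42] [-2.000e-02 -5.643e+01 -4.664e+01  2.000e-02 -2.500e-01 -0.000e+00]
```

>>> arm_command(
  jaw=[-1,-1,-1],
  delta_pos=[
    [0,0,0.0015],
    [0,0,0.0015],
    [0,0,0.0015],
  ],
  roll=[0,0,0],
)

```text
time: 22.48
tool_pos: [555.6, 207.6, 132.1]
tcp_rot: [180.0, -0.1, 161.8]
ft_force: [-0.2, -1.5, 2.5]
finger_gap: -0.0
```

```bash
python3 f.py; python3 s.py
```

```text
22.7833 [555.57 207.57 132.11] [-0.596 -0.377  2.214 -0.028  0.103 -0.012] [2.62 3.17 1.8  1.77 2.37 1.56]
22.7833 [555.57 207.57 132.11] [-0.51 -0.12  1.56] [-1.000e-02 -5.639e+01 -4.660e+01  3.000e-02 -2.500e-01 -0.000e+00]
```

>>> arm_command(
  jaw=[-1,-1,-1,-1,-1,-1,-1,-1,-1,-1,-1],
  delta_pos=[
    [0,0,-0.03],
    [0,0,-0.06],
    [-0.0045,-0.06,-0.06],
    [-0.0045,-0.15,-0.06],
    [-0.0045,-0.233,-0.06],
    [-0.0045,-0.233,-0.055],
    [-0.0045,-0.233,-0.035],
    [-0.0045,-0.233,-0.015],
    [-0.0045,-0.233,-0.0077],
    [-0.0045,-0.233,-0.0077],
    [-0.0045,-0.233,-0.0077],
  ],
  roll=[0,0,0,0,0,0,0,0,0,0,0],
)

```text
time: 23.7
tool_pos: [528.0, 119.2, 134.6]
tcp_rot: [-180.0, -0.2, 161.9]
ft_force: [0.2, 0.2, 0.2]
finger_gap: 0.2
```

```bash
python3 f.py; python3 s.py
```

```text
24.0 [528.46 118.64 135.41] [ 0.373  0.32  -0.011 -0.007 -0.009  0.013] [-0.21  0.88 -0.04 -0.7  -0.25  0.25]
24.0 [528.46 118.64 135.41] [0.58 0.35 0.25] [ 7.000e-02 -5.014e+01 -4.720e+01  1.000e-02  1.000e-02  0.000e+00]
```

>>> arm_command(
  jaw=[-1,-1,-1,-1],
  delta_pos=[
    [0,0,0.003],
    [0,0,0.0055],
    [0,0,0.0055],
    [0,0,0.0055],
  ],
  roll=[0,0,0,0],
)

```text
time: 24.33
tool_pos: [528.4, 118.6, 133.1]
tcp_rot: [180.0, -0.1, 161.9]
ft_force: [-1.0, 0.7, -0.9]
finger_gap: -0.1
```

>>> arm_command(
  jaw=[-1,-1,-1,-1],
  delta_pos=[
    [0,0,0.001],
    [0,0,0.0025],
    [0,0,0.0025],
    [0,0,0.0025],
  ],
  roll=[0,0,0,0],
)

```text
time: 24.67
tool_pos: [528.3, 118.6, 132.0]
tcp_rot: [180.0, -0.1, 161.9]
ft_force: [0.4, 0.0, -0.2]
finger_gap: -0.1
```

```bash
python3 f.py; python3 s.py
```

```text
24.9667 [528.4  118.61 132.13] [ 0.309  0.079 -0.384 -0.023 -0.011 -0.006] [-0.34 -1.12 -0.31  0.32 -0.83 -0.02]
24.9667 [528.4  118.61 132.13] [ 0.14 -0.64 -0.02] [-0.000e+00 -5.028e+01 -4.709e+01  1.000e-02  1.000e-02  0.000e+00]
```

>>> arm_command(
  jaw=[-1,-1,-1,-1],
  delta_pos=[
    [0,0,0.001],
    [0,0,0.0025],
    [0,0,0.0025],
    [0,0,0.0025],
  ],
  roll=[0,0,0,0],
)

```text
time: 25.3
tool_pos: [528.5, 118.6, 131.3]
tcp_rot: [180.0, -0.1, 161.9]
ft_force: [-1.2, 0.1, 2.1]
finger_gap: -0.1
```

```bash
python3 s.py
```

```text
25.3 [528.48 118.64 131.29] [-1.18  0.05  2.09] [-2.000e-02 -4.936e+01 -4.634e+01  1.000e-02 -1.700e-01 -0.000e+00]
```

>>> arm_command(
  jaw=[-1,-1,-1,-1],
  delta_pos=[
    [0,0,0.001],
    [0,0,0.0025],
    [0,0,0.0025],
    [0,0,0.0025],
  ],
  roll=[0,0,0,0],
)

```text
time: 25.63
tool_pos: [528.5, 118.6, 130.3]
tcp_rot: [180.0, -0.1, 161.9]
ft_force: [0.6, 0.2, 1.8]
finger_gap: -0.4
```

```bash
python3 s.py; python3 f.py; python3 s.py
```

```text
25.6333 [528.5  118.63 130.32] [0.59 0.19 1.79] [-2.000e-02 -4.937e+01 -4.639e+01  2.000e-02 -2.600e-01 -0.000e+00]
25.9333 [528.48 118.63 130.32] [-0.549  0.235  1.881 -0.041  0.102 -0.003] [1.24 1.87 2.22 2.62 1.77 1.57]
25.9333 [528.48 118.63 130.32] [-0.47 -0.48  1.57] [-2.000e-02 -4.941e+01 -4.642e+01  2.000e-02 -2.500e-01 -0.000e+00]
```

>>> arm_command(
  jaw=[-1,-1,-1,-1],
  delta_pos=[
    [0,0,0.001],
    [0,0,0.0025],
    [0,0,0.0025],
    [0,0,0.0025],
  ],
  roll=[0,0,0,0],
)

```text
time: 26.27
tool_pos: [528.5, 118.6, 129.3]
tcp_rot: [180.0, -0.1, 161.9]
ft_force: [-0.7, 0.2, 1.4]
finger_gap: 0.1
```

```bash
python3 s.py; python3 f.py; python3 s.py
```

```text
26.2667 [528.49 118.64 129.31] [-0.71  0.17  1.38] [-3.000e-02 -4.926e+01 -4.626e+01  2.000e-02 -3.000e-01 -0.000e+00]
26.5667 [528.51 118.63 129.34] [-0.987 -0.275  2.258 -0.028  0.119 -0.014] [2.63 1.72 2.48 2.04 2.32 2.36]
26.5667 [528.51 118.63 129.34] [-0.76 -0.45  2.36] [-2.000e-02 -4.932e+01 -4.633e+01  2.000e-02 -2.900e-01 -0.000e+00]
```

>>> arm_command(
  jaw=[-1,-1,-1,-1,-1,-1,-1,-1],
  delta_pos=[
    [0,0,-0.03],
    [0,0,-0.055],
    [-0.03,0,-0.055],
    [-0.08,0.003,-0.055],
    [-0.115,0.005,-0.045],
    [-0.115,0.005,-0.034],
    [-0.115,0.005,-0.034],
    [-0.115,0.005,-0.034],
  ],
  roll=[0,0,0,0,0,0,0,0],
)

```text
time: 27.23
tool_pos: [572.0, 106.3, 142.7]
tcp_rot: [180.0, -0.1, 161.9]
ft_force: [-0.3, -1.1, 0.5]
finger_gap: 0.1
```

```bash
python3 s.py; python3 -c "
from h import *
save('w6',snapshot('wrist')); save('s6',cv2.resize(snapshot('scene')[180:340,190:400],None,fx=3.8,fy=3.7,interpolation=2))"
```

```text
27.2333 [572.03 106.33 142.71] [-0.35 -1.13  0.55] [-3.500e-01 -5.549e+01 -4.808e+01 -3.000e-02 -1.100e-01 -1.000e-02]
```

View pics/s6.png

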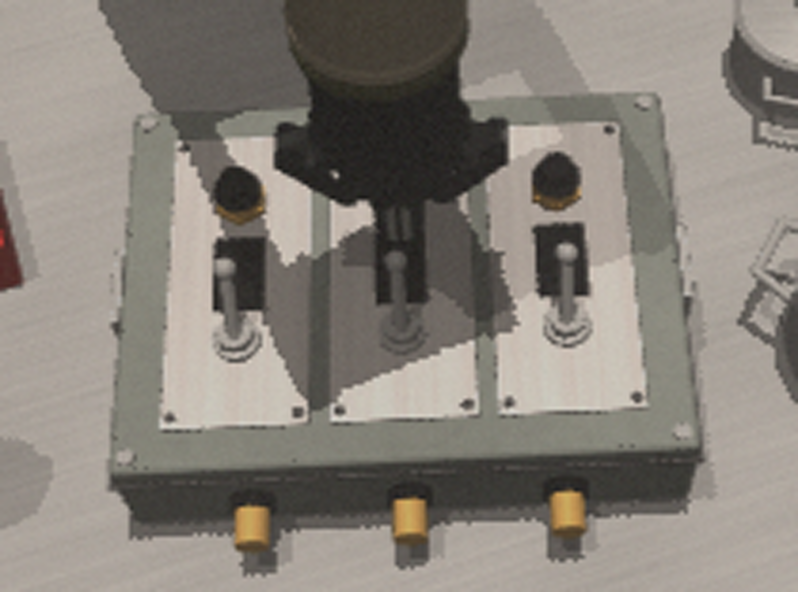

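>>> arm_command(
  jaw=[-1,-1,-1,-1,-1,-1,-1,-1,-1,-1],
  delta_pos=[
    [-0.015,0,0],
    [-0.03,0.001,0],
    [-0.042,0.001,0],
    [-0.054,0.002,0],
    [-0.066,0.002,0],
    [-0.078,0.003,0],
    [-0.09,0.003,0],
    [-0.1,0.003,0],
    [-0.105,0.003,0],
    [-0.105,0.003,0],
  ],
  roll=[0,0,0,0,0,0,0,0,0,0],
)

```text
time: 28.17
tool_pos: [612.8, 94.4, 142.7]
tcp_rot: [180.0, -0.1, 161.9]
ft_force: [-0.8, 1.5, 0.1]
finger_gap: -0.1
```

```bash
python3 f.py; python3 -c "
from h import *
save('s7',cv2.resize(snapshot('scene')[180:340,190:400],None,fx=3.8,fy=3.7,interpolation=2))"
```

```text
28.4667 [612.47  94.52 143.06] [ 0.113 -0.087 -0.108 -0.015  0.016 -0.026] [-0.44 -0.14 -1.22  0.98  0.19 -0.02]
```

View pics/s7.png

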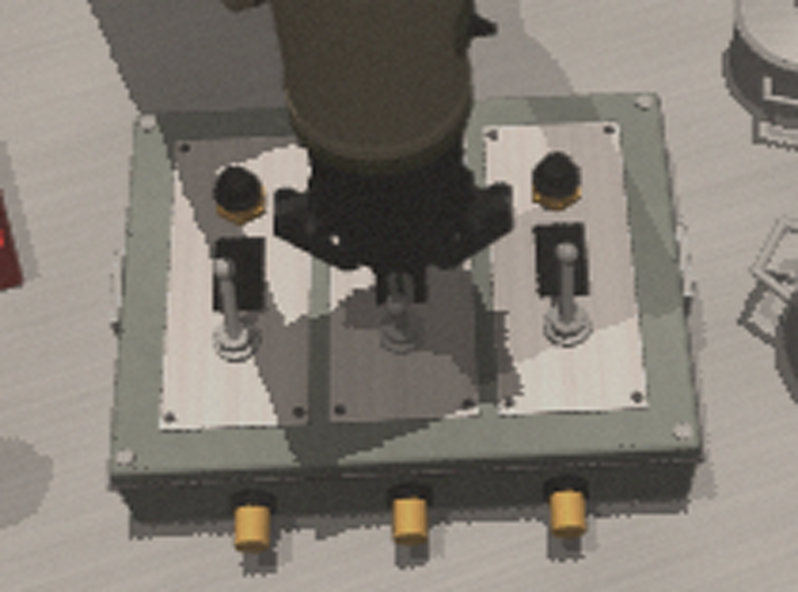

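>>> arm_command(
  jaw=[-1,-1,-1,-1],
  delta_pos=[
    [-0.01,0,0],
    [-0.02,0,0],
    [-0.02,0,0],
    [-0.02,0,0],
  ],
  roll=[0,0,0,0],
)

```text
time: 28.85
tool_pos: [619.7, 92.2, 142.7]
tcp_rot: [180.0, -0.2, 161.9]
ft_force: [-3.3, 1.6, 0.4]
finger_gap: 0.2
```

>>> arm_command(
  jaw=[-1,-1,-1],
  delta_pos=[
    [-0.008,0,0],
    [-0.008,0,0],
    [-0.008,0,0],
  ],
  roll=[0,0,0],
)

```text
time: 29.1
tool_pos: [620.6, 92.0, 142.3]
tcp_rot: [-180.0, -0.5, 161.9]
ft_force: [-14.7, 4.1, 7.4]
finger_gap: 0.2
```

```bash
python3 f.py; python3 -c "
from h import *
save('s8',cv2.resize(snapshot('scene')[180:340,190:400],None,fx=3.8,fy=3.7,interpolation=2))
p=camera_params('scene')
q=cv2.projectPoints(np.array([[602.3,96.5,140],[621,90.6,145],[640.6,84.9,140],[621,90.6,100]],float),np.array(p['rvec'],float),np.array(p['tvec'],float),np.array([[p['fx'],0,p['cx']],[0,p['fy'],p['cy']],[0,0,1]]),None)[0][:,0]
print((q-[190,180])*[3.8,3.7])"
```

```text
29.4 [620.52  92.04 142.29] [-14.548   4.384   6.94    0.639   2.456  -0.041] [7.65 6.71 6.98 6.62 6.94 6.74]
[[396.79886782 261.99047836]
 [396.4341406  288.06225706]
 [397.98865765 324.53336558]
 [401.02309284 324.90324388]]
```

View pics/s8.png

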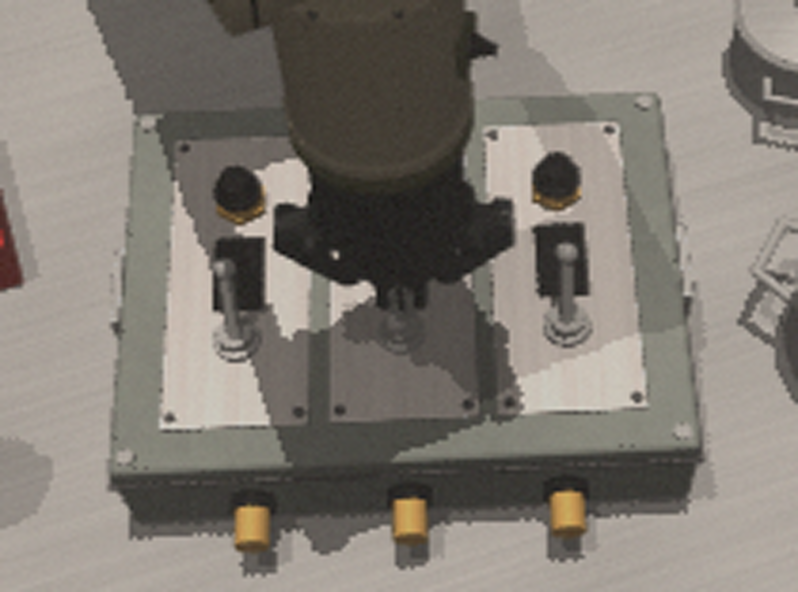

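>>> arm_command(
  jaw=[-1,-1,-1,-1,-1,-1,-1,-1,-1,-1],
  delta_pos=[
    [0.02,0,0],
    [0.04,0,-0.03],
    [0.04,0,-0.1],
    [0.04,0,-0.2],
    [0.1,0,-0.3],
    [0.2,0,-0.35],
    [0.28,0,-0.35],
    [0.35,0,-0.35],
    [0.35,0,-0.35],
    [0.35,0,-0.35],
  ],
  roll=[0,0,0,0,0,0,0,0,0,0],
)

```text
time: 30.28
tool_pos: [488.2, 135.6, 284.4]
tcp_rot: [180.0, -0.3, 162.0]
ft_force: [0.1, -0.2, 0.6]
finger_gap: -0.2
```

```bash
python3 s.py; python3 -c "
from h import *
save('s9',snapshot('scene'))
save('t9',cv2.resize(snapshot('top')[130:370,170:510],None,fx=2.3,fy=2.3,interpolation=2))
save('s9c',cv2.resize(cv2.cvtColor(cv2.imread('pics/s9.png'),4)[180:340,190:400],None,fx=3.8,fy=3.7,interpolation=2))"
```

```text
30.2833 [488.24 135.6  284.38] [ 0.06 -0.17  0.56] [  0.91 -44.91 -49.6    0.2    0.4    0.16]
```

View pics/s9.png

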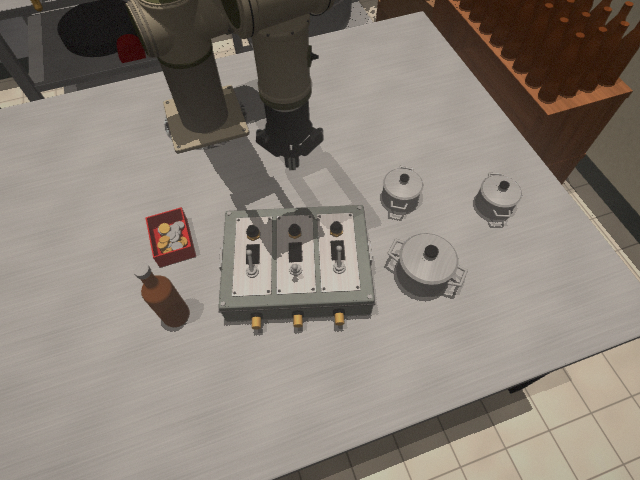

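View pics/s9c.png

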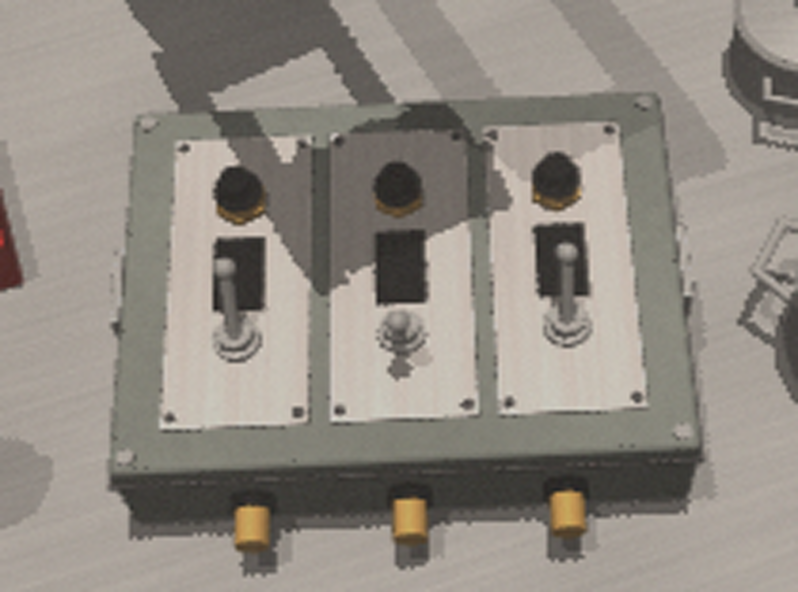

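```bash
python3 -c "
from bench import r
print(r.hand_in())"
```

```text
the job is handed in; nothing more can be done
None
```

I threw the middle heater's switch fully on and handed the job in at about 30 s. I inferred that its limiter was the tripped one and did not feel the snap directly.

**Finding the limiter:** I pressed all three reset buttons in steps of 1 mm or less. Force is only reported at the end of each move, and no reading showed the 8 N peak. All three felt soft (about 2–3 N) at 2 mm or more of travel.

- **Middle:** On the first press, about 1 mm in, it pushed back with 2.5 N and a wrist torque of 0.17 N m. Repeating the same press gave 1.9 N and 0.10 N m. That fits a limiter that was starting to firm up and then snapped during the next 1 mm step.
- **Left:** A repeat press showed no such change.
- **Right:** I pressed it only once; it stayed soft to about 2 mm.

No reading on a cap was above 3.4 N, but peaks between readings were not seen.

**Switch:** I pushed the middle lever to its hard stop, with about 15 N on the finger. In the last picture its ball is within 2 pixels of the computed on position.

**Last checks:** The left and right levers are off. The bottle, pan and bin stand where they were, and the arm is clear with no contact force.

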